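# Break the lid stay and shut the green case

## Task

Shut the case with the green lid, which is held open by a locked folding stay: push down on the red bar at the knee of its stay until the knee has clearly given way, then lower the lid gently until it is fully shut. Leave the case with the white lid open as it is.

Things in the scene. Friction and masses are not known exactly. Their poses are not given: they have to be found in the camera images.
- green_lid (a joint): hinge of the green lid: 0 = shut, 1.66 rad = as found, standing open just past upright. The hinge is stiff (about 0.5 N m of friction): the lid stays at any angle where it is left, and must be pushed all the way down. It cannot be moved while the stay is locked
- green_knee (a joint): knee joint of the folding stay of the green case: 0 = straight and locked over centre; grows as the knee folds downward (0.1 = dead straight; above that the stay is broken and no longer holds the lid), about 2.95 rad with the lid shut
- green_bar (a point): centre of the red round bar (18 mm diameter, 40 mm long, parallel to the hinge) at the knee of the green case's stay, inside its right-hand wall. Locked, it stands 28 mm above the rim and 67 mm in front of the hinge line; pushed down it gives way after about 5 mm (a few N) and swings down, 10 mm towards the hinge in the first 20 mm, drawing the lid a little forward
- green_hinge (a point): middle of the green lid's hinge line, at the far top edge of the case, 100 mm above the bench; fixed to the case: x points level from the front of the case to the hinge, y along the hinge line (left seen from the front), z up. The case is fixed to the bench, 180 mm front to back, 170 mm wide, 100 mm high
- green_edge (a point): middle of the free edge of the green lid, at half its thickness, 177 mm from the hinge line. The lid is a flat 10 mm thick panel (with a 2 mm raised field outside), 174 mm wide; x points from the free edge to the hinge, y along the hinge line, z out of the lid's outer face (up when shut)
- white_lid (a joint): hinge of the white lid of the other, like case: 0 = shut, 1.66 rad = open as found; must stay open

How it is judged:
By the outcome, as a careful person would: the job done as asked, in the order asked, and still so for the second after the job is handed in, with the robot touching nothing.
It also fails if it takes over 42 s, if anything falls off the work surface, if the arm or the gripper's body presses on something with over 40 N, if the wrist force passes 120 N, or if a joint passes its speed limit or range.

## Robot

A 6-joint arm with a two-finger parallel gripper is mounted at the origin on the work surface; the furniture and walls round the work are solid. World frame = base frame: x ahead of the robot, y to its left, z up, the work surface at z = 0. Lengths are in m, angles in rad, forces in N, time in s.
With the tool pointing down it reaches from about 0.225 to 0.875 m from the base axis. Payload 3.4 kg.
Tool frame: the origin (TCP) lies on the mounting face of the last link; the fingertips stand 173 mm ahead of it and the grasp point (between the pads) lies 155 mm ahead of it; y points along the fingers, x is the direction in which the jaws open and shut, and the axes are right-handed (so a half turn about y gives the same grasp; the last joint's range is limited). The gripper opens to 85 mm and grips with 20 to 120 N. Pads are 22 mm wide; open, the fingers measure 114 mm over their backs; the gripper's body (76 mm by 85 mm) begins 54 mm behind the grasp point. The pads swing forward as they close: fully open they stand 13 mm farther back than shut.
Start: joints at [-1.471, 0.276, 1.505, -0, 1.361, -0.121], TCP at [0.126, -0.561, 0.405] pointing down, gripper open.
Joint ranges: [-2.89, 2.89], [-0.75, 2.08], [0.22, 2.7], [-1.18, 4.32], [0.11, 2.71], [-2.7, 2.7]. Speed limits (rad/s): [2.57, 2.57, 3.14, 3.14, 3.14, 3.14].

## Interface

Orientations are given as a unit quaternion [w, x, y, z].
In Python, from rig import manip, vision, ticket gives the robot as it stands.
- The arm moves only by the tool arm_command, never from a script. Its argument "increments" is one flat list of numbers, 7 for each row, row after row: the turn, a rotation vector about the tool's x, y, z in rad, then the shift along the tool's x, y, z in cm, then the closure, from 0 (fully open) to 1 (shut). In form: [wx, wy, wz, tx, ty, tz, hand, wx, wy, wz, tx, ty, tz, hand, ...]. A call has 1 to 8 rows; each row shifts and turns the commanded pose from where the row before left it, along the tool's axes as they then stand; what a row does not reach is not made up. A row lasts 1/8 s, in which the tool goes at most 62.5 mm and 10.7 degrees, less where a joint would pass 70% of its speed; a pose out of reach is approached as far as the arm can. A call is refused whole if a number of a shift passes 6.25 or a number of a turn 0.188, either way. A call with a gripper value outside its range is refused whole. The fingers move at their own pace and stop on an object; "grip_force" is the grip in N (left out, the last holds). Time passes only in rows, so rows that do not move let the fingers close. It gives the time, the measured TCP pose, the force and the opening at its end, in the units of the state.
- manip.get_state(): the state, without advancing time (a new reading comes with each control period).
- vision.get_image(name): name is "side" or "top" or "wrist"; returns the picture (480x640x3 uint8, red, green, blue); there is no depth.
- vision.camera_params(name): a dict with "vfov" (degrees; the focal length in pixels is half the picture's height over the tangent of half this angle, whatever the lens; pixels are square), "cx", "cy" (the principal point, pixels), "distortion" ([k1, k2, p1, p2, k3] as OpenCV has them; the pictures are not rectified), "R" (3x3) and "t" (3): a world point X has camera coordinates R X + t. Camera axes: x right, y down, z forward; pixel columns grow to the right and rows downward; lengths in m; the calibration is good to about 2 mm. A picture is of the moment at which its call begins: read the wrist's pose just before it. camera_params takes no time and is no camera call; for the wrist camera it gives the pose at the moment of the call.
- ticket.sign_off(): hands the job in, once; it reports no verdict.
The state is a dict: "clock": time; "qpos": joint angles; "qd": joint speeds; "effort": joint torques, N m; "position": TCP position; "ee_rot": TCP orientation; "contact_force": force on the tool from outside, world axes, zero at the start; "moment": the same for the moment, N m; "width": finger opening in m.
Only numpy, scipy, OpenCV 4.12 (cv2) and the standard library are available. Lean on these libraries where they do the work, as an engineer would, in place of code of your own. Each camera call takes 0.05 s, during which the arm holds its last target.

## Working session

There is one attempt and no reset: what is moved stays moved. The work goes in short steps, Python scripts to look and compute and a tool call to move; the robot and the scene stay as the last step left them, time stands still between calls to the robot, and variables do not carry over. Pictures are saved under pics/ and viewed, and the job is handed in when it is done.

Besides the shell and the picture viewer there is one more tool, called after "Emit:" as name(argument=value, ...) on one line, values as JSON. arm_command: Moves the arm, as the interface text tells. Its arguments: {"type":"object","properties":{"increments":{"type":"array"},"grip_force":{"type":"number"}},"required":["increments"]}

```bash
ls; mkdir -p pics
python3 - <<'E'
from rig import manip, vision, ticket
import cv2
s=manip.get_state(); print(s)
for n in ["side","top","wrist"]:
    print(n,vision.camera_params(n))
    cv2.imwrite(f"pics/{n}0.png",vision.get_image(n)[:,:,::-1])
E
```

```text
pics
{'clock': 0.0, 'qpos': array([-1.47097724e+00,  2.76601070e-01,  1.50616874e+00, -4.06087253e-05,
        1.36071670e+00, -1.20954784e-01]), 'qd': array([ 1.41259817e-03, -1.96291515e-05, -1.38328234e-04, -9.57846314e-04,
       -5.99331090e-04, -3.87983137e-05]), 'effort': array([-1.31943543e-04, -4.16775262e+01, -2.45799816e+01,  9.10097981e-06,
        1.10608057e-02, -5.72327892e-06]), 'position': array([ 0.12590609, -0.56081317,  0.40382177]), 'ee_rot': array([ 0.55250847, -0.55157123,  0.44235125, -0.44139432]), 'contact_force': array([-0.33978766,  0.74911232, -0.29862283]), 'moment': array([-0.00199391,  0.02524049,  0.03378315]), 'width': 0.0857098417015727}
side {'vfov': 43.044790407536986, 'cx': 320.08640672845723, 'cy': 241.87827893094234, 'distortion': array([-0.09375497,  0.        ,  0.        ,  0.        ,  0.        ]), 'R': array([[-0.9718535 , -0.23505516, -0.0158067 ],
       [-0.08605839,  0.41667157, -0.90497445],
       [ 0.21930512, -0.87814228, -0.42517219]]), 't': array([0.51434432, 0.25928872, 1.06133905])}
top {'vfov': 44.2233907996722, 'cx': 316.60647753594327, 'cy': 244.86899728704378, 'distortion': array([-0.03510915,  0.        ,  0.        ,  0.        ,  0.        ]), 'R': array([[-0.02651204, -0.99949493,  0.01752129],
       [-0.98349348,  0.02294122, -0.17948337],
       [ 0.17899076, -0.02199055, -0.98360496]]), 't': array([-0.03828612,  0.55846122,  1.3106971 ])}
wrist {'vfov': 64.40849239905378, 'cx': 313.50672513197844, 'cy': 236.60199669546262, 'distortion': array([0.02202168, 0.        , 0.        , 0.        , 0.        ]), 'R': array([[ 0.21904478, -0.97571236, -0.00218356],
       [-0.93867427, -0.21133954,  0.27244488],
       [-0.26628931, -0.05762798, -0.96216892]]), 't': array([-0.57397612, -0.03538422,  0.37821173])}
```

View pics/side0.png

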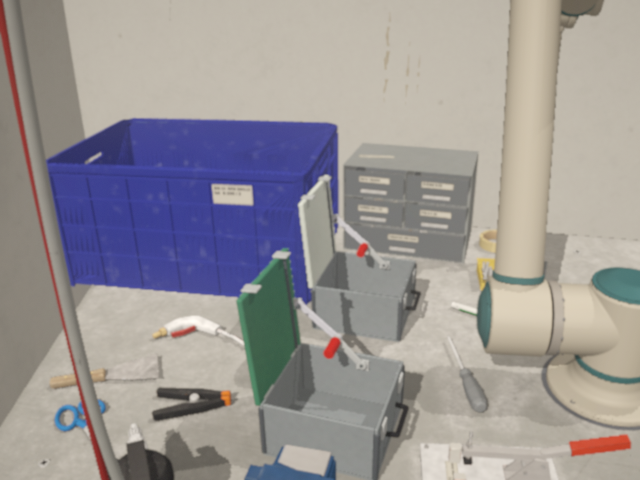

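View pics/top0.png

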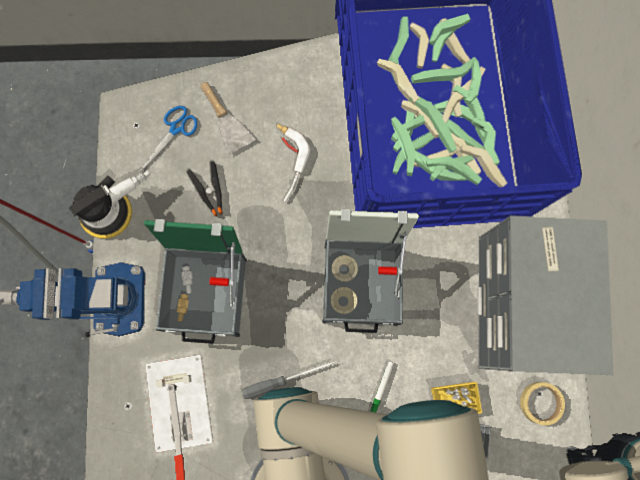

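View pics/wrist0.png

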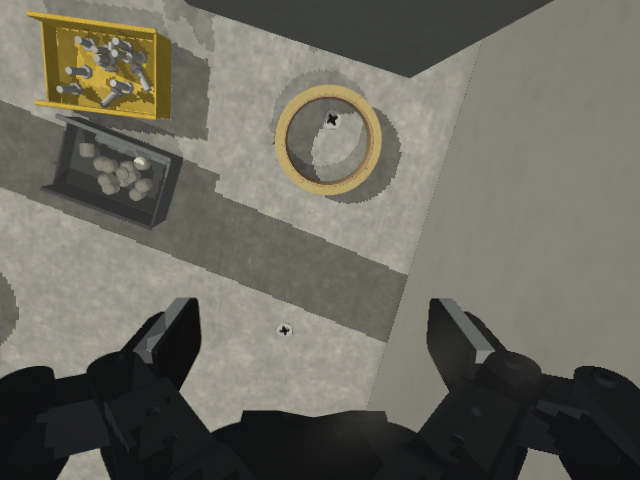

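The top view shows the green case at about (200,290), with its red bar at (219,282) on the right wall and the hinge on the far side (up). The side view shows the bar at (332,347). I'll measure these next.

```bash
cat > h.py <<'E'
import numpy as np, cv2
from rig import manip, vision, ticket
def K(p):
    f=240/np.tan(np.radians(p["vfov"])/2); return np.array([[f,0,p["cx"]],[0,f,p["cy"]],[0,0,1]])
def ray(p,uv):
    n=cv2.undistortPoints(np.array([[uv]],float),K(p),p["distortion"])[0,0]
    R=np.array(p["R"]);c=-R.T@p["t"]; d=R.T@np.array([n[0],n[1],1]); return c,d/np.linalg.norm(d)
def onz(p,uv,z):
    c,d=ray(p,uv); return c+d*(z-c[2])/d[2]
def tri(p1,u1,p2,u2):
    c1,d1=ray(p1,u1);c2,d2=ray(p2,u2)
    A=np.stack([d1,-d2],1);s=np.linalg.lstsq(A,c2-c1,rcond=None)[0]
    a=c1+s[0]*d1;b=c2+s[1]*d2; return (a+b)/2,np.linalg.norm(a-b)
def proj(p,X):
    return cv2.projectPoints(np.array(X,float).reshape(-1,1,3),cv2.Rodrigues(np.array(p["R"]))[0],np.array(p["t"]),K(p),p["distortion"])[0][:,0]
def red(im):
    i=im.astype(int); return ((i[...,0]>150)&(i[...,1]<70)&(i[...,2]<70)).astype(np.uint8)
E
python3 - <<'E'
from h import *
out={}
for n in ["top","side"]:
    im=cv2.imread(f"pics/{n}0.png"); m=red(im[:,:,::-1])
    k,l,st,ce=cv2.connectedComponentsWithStats(m)
    for i in range(1,k):
        if st[i,4]>40: print(n,st[i],ce[i])
    if n=="top": c=im[200:350,130:260]
    else: c=im[240:480,220:430]
    cv2.imwrite(f"pics/{n}_crop.png",cv2.resize(c,None,fx=5 if n=="top" else 2.5,fy=4 if n=="top" else 2.5,interpolation=cv2.INTER_CUBIC))
E
```

```text
top [378 267  19   8 133] [387.12781955 270.05263158]
top [209 277  19   9 133] [218.18796992 281.02255639]
top [175 455   9  25 171] [179.16374269 467.40350877]
side [358 245   9  11  61] [361.90163934 249.81967213]
side [325 339  15  19 163] [331.66257669 347.72392638]
side [586 443  43   9 163] [609.85276074 447.26380368]
```

View pics/top_crop.png

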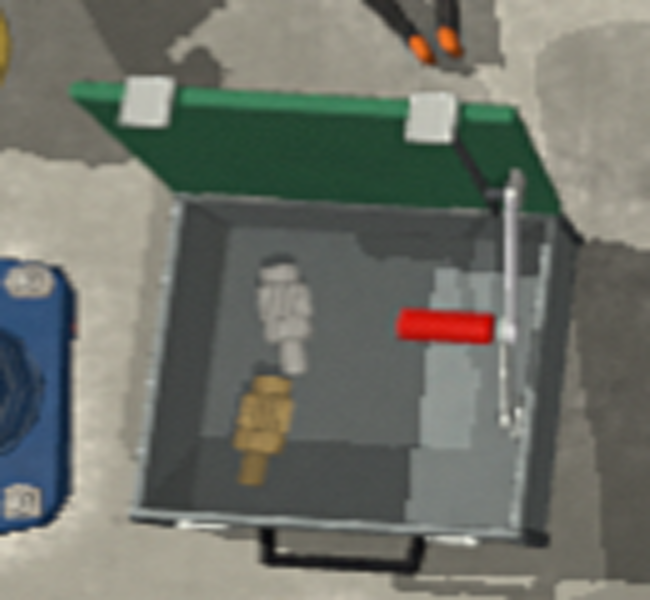

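View pics/side_crop.png

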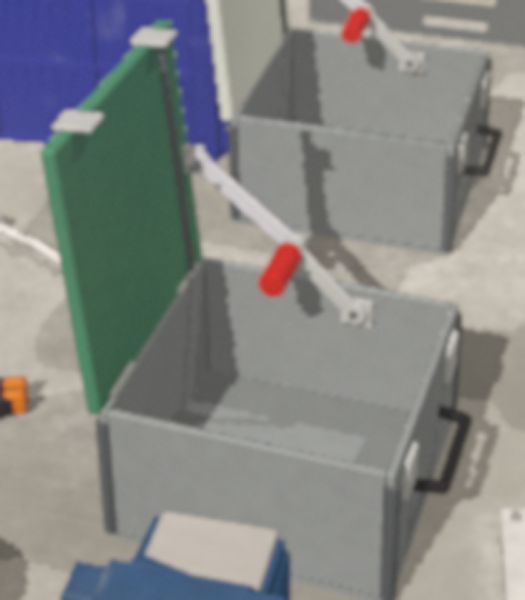

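Run:
```python
from h import *
pt=vision.camera_params("top");ps=vision.camera_params("side")
print("bar g",tri(pt,(218.2,281.0),ps,(331.66,347.7)))
print("bar w",tri(pt,(387.1,270.05),ps,(361.9,249.8)))
print("bar on z",onz(pt,(218.2,281),.132),"ends",onz(pt,(209.5,280.5),.132),onz(pt,(228,281.5),.132))
fl=onz(pt,(157.6,329.8),.1);fr=onz(pt,(234.4,332.3),.1);print("front",fl,fr,np.linalg.norm(fl-fr))
print("back", onz(pt,(165,249),.1), onz(pt,(241,252),.1))
d=(fl-fr)/np.linalg.norm(fl-fr);print("yaw",np.arctan2(-d[0],d[1]))
```

```text
bar g (array([0.46905566, 0.16223157, 0.13042855]), np.float64(0.0002706628089899893))
bar w (array([ 0.48443501, -0.2011494 ,  0.1292548 ]), np.float64(0.0003239363851363385))
bar on z [0.46899686 0.16202105 0.132     ] ends [0.4705117  0.18060241 0.132     ] [0.46742525 0.14109682 0.132     ]
front [0.36994708 0.29734221 0.1       ] [0.36064232 0.13152762 0.1       ] 0.1660754528916793
back [0.54692851 0.28456025 0.1       ] [0.53626582 0.11653419 0.1       ]
yaw -0.05605663462104258
```

```bash
cat >> h.py <<'E'
from scipy.spatial.transform import Rotation as Rn
def pose():
    s=manip.get_state();q=s["ee_rot"];R=Rn.from_quat([q[1],q[2],q[3],q[0]]);return s,np.array(s["position"]),R
yaw=-0.07; ex=np.array([np.cos(yaw),np.sin(yaw),0]);ey=np.array([-np.sin(yaw),np.cos(yaw),0])
hinge=np.array([0.539,0.202,0.1])
def show():
    s,p,R=pose();M=R.as_matrix();tip=p+0.173*M[:,1];d=tip-hinge
    print("t",round(s["clock"],2),"tcp",p.round(4),"tip",tip.round(4),"case(x,y,z)",np.round([d@ex,d@ey,d[2]],4),"F",s["contact_force"].round(1),"w",round(s["width"],4),"q",s["qpos"].round(2))
    return s,p,R,M
def goto(tip,Mt=None):
    """increment needed in tool axes: rotvec, shift cm"""
    s,p,R=pose();M=R.as_matrix();Mt=M if Mt is None else Mt
    tcp=tip-0.173*Mt[:,1]
    rv=Rn.from_matrix(M.T@Mt).as_rotvec(); print("rv",rv.round(3),"shift start-axes cm",(M.T@(tcp-p)*100).round(2),"world",((tcp-p)*100).round(2))
E
python3 - <<'E'
from h import *
s,p,R,M=show();print(M.round(3))
E
```

```text
t 0.15 tcp [ 0.1259 -0.5609  0.404 ] tip [ 0.1259 -0.5607  0.231 ] case(x,y,z) [-0.3588 -0.7897  0.131 ] F [-0.4 -0.4 -0.8] w 0.0854 q [-1.47  0.28  1.51 -0.    1.36 -0.12]
[[ 0.219 -0.     0.976]
 [-0.976  0.001  0.219]
 [-0.001 -1.     0.   ]]
```

Emit:
arm_command(increments=[0,0.146,0,0,-4,0,1,0,0.146,0,0,-4,0,1,0,0,0,-5.3,0,1.1,1,0,0,0,-5.3,0,1.1,1,0,0,0,-5.3,0,1.1,1,0,0,0,-5.3,0,1.1,1,0,0,0,-5.3,0,1.1,1], grip_force=60)

```text
clock: 1.02
position: [0.1998, -0.2988, 0.4845]
ee_rot: [-0.482, 0.482, -0.518, 0.518]
contact_force: [0.3, 0.4, 0.1]
width: -0.0
```

Run:
```python
from h import *
s,p,R,M=show();print(M.round(3))
Mt=np.stack([-ey,[0,0,-1],ex],1)
bar=np.array([.469,.162,.13]); goto(bar+0.004*ey+[0,0,.1],Mt)
```

```text
t 1.02 tcp [ 0.1998 -0.2988  0.4845] tip [ 0.1998 -0.2988  0.3115] case(x,y,z) [-0.3033 -0.5232  0.2115] F [0.3 0.4 0.1] w -0.0 q [-1.18 -0.1   1.74  0.    1.51  0.47]
[[-0.072  0.     0.997]
 [-0.997  0.    -0.072]
 [-0.    -1.     0.   ]]
rv [-0.    -0.002 -0.   ] shift start-axes cm [-48.29   8.17  23.54] world [26.95 46.48 -8.15]
```

Emit:
arm_command(increments=[0,0,0,-5.4,0,2.6,1,0,0,0,-5.4,0,2.6,1,0,0,0,-5.4,0,2.6,1,0,0,0,-5.4,0,2.6,1,0,0,0,-5.4,0,2.6,1,0,0,0,-5.4,0,2.6,1,0,0,0,-5.4,0,2.6,1,0,0,0,-5.4,0,2.6,1])

```text
clock: 2.02
position: [0.4383, 0.1176, 0.4846]
ee_rot: [-0.482, 0.482, -0.517, 0.518]
contact_force: [0.8, -1.1, 0.5]
width: -0.0002
```

Emit:
arm_command(increments=[0,0,0,-5.1,0,2.7,1,0,0,0,0,4,0,1,0,0,0,0,4,0,1,0,0,0,0,0,0,1])

```text
clock: 2.52
position: [0.4672, 0.1644, 0.4017]
ee_rot: [0.48, -0.484, 0.519, -0.516]
contact_force: [0.9, 0.4, -0.3]
width: -0.0003
```

Run:
```python
from h import *
s,p,R,M=show()
Mt=np.stack([-ey,[0,0,-1],ex],1)
bar=np.array([.469,.162,.13]); goto(bar+0.004*ey+[0,0,.009],Mt)
for n in ["top","side","wrist"]:
    cv2.imwrite(f"pics/{n}1.png",vision.get_image(n)[:,:,::-1])
a=cv2.imread("pics/side1.png")[100:480,150:500]; cv2.imwrite("pics/side1c.png",cv2.resize(a,None,fx=1.5,fy=1.5))
```

```text
t 2.52 tcp [0.4672 0.1644 0.4017] tip [0.4659 0.1641 0.2287] case(x,y,z) [-0.0703 -0.0429  0.1287] F [ 0.9  0.4 -0.3] w -0.0003 q [ 0.2   0.16  1.67 -0.    1.32  1.84]
rv [ 0.008 -0.001  0.002] shift start-axes cm [-0.19  8.96  0.26] world [ 0.2   0.16 -8.97]
```

View pics/side1c.png

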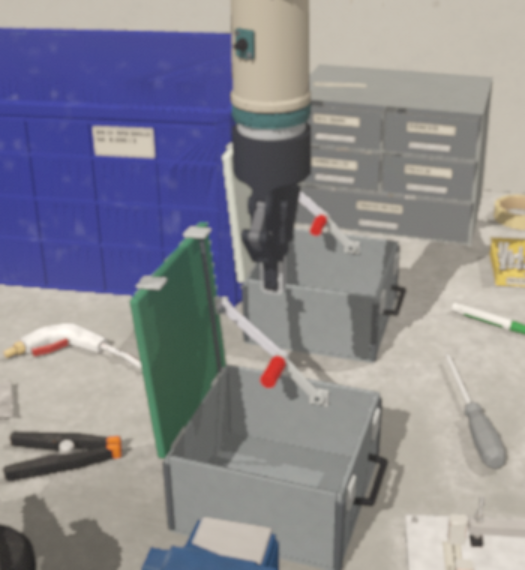

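View pics/wrist1.png

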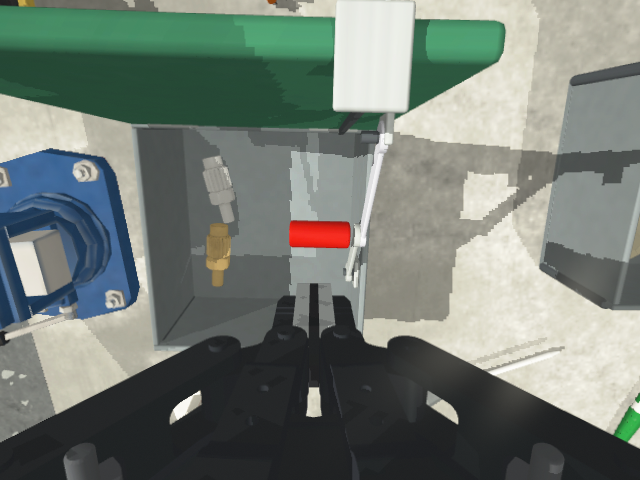

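Run:
```python
from h import *
p=vision.camera_params("wrist"); im=cv2.imread("pics/wrist1.png")
k,l,st,ce=cv2.connectedComponentsWithStats(red(im[:,:,::-1]))
for i in range(1,k):
    if st[i,4]>200: print(st[i],ce[i],onz(p,ce[i],.13))
show()
```

```text
[ 289  221   61   27 1540] [319.02207792 234.28506494] [0.47077261 0.16083132 0.13      ]
t 2.67 tcp [0.469  0.1644 0.4063] tip [0.4695 0.1645 0.2333] case(x,y,z) [-0.0667 -0.0423  0.1333] F [ 0.9  0.6 -0.1] w 0.0001 q [ 0.2   0.16  1.66 -0.    1.32  1.84]
```

Emit:
arm_command(increments=[0.008,0,0,-0.1,2.5,0.2,1,0,0,0,-0.1,2.5,0.2,1,0,0,0,0,2.2,0,1,0,0,0,0,0,0,1])

```text
clock: 3.18
position: [0.4731, 0.1659, 0.3332]
ee_rot: [-0.484, 0.48, -0.516, 0.52]
contact_force: [-0.1, 0.5, 0.2]
width: -0.0004
```

Run:
```python
from h import *
show()
for n in ["top","side","wrist"]:
    cv2.imwrite(f"pics/{n}2.png",vision.get_image(n)[:,:,::-1])
a=cv2.imread("pics/side2.png")[200:480,220:430]; cv2.imwrite("pics/side2c.png",cv2.resize(a,None,fx=2,fy=2))
```

```text
t 3.17 tcp [0.4731 0.1659 0.3332] tip [0.4744 0.1658 0.1602] case(x,y,z) [-0.0619 -0.0407  0.0602] F [-0.1  0.5  0.2] w -0.0004 q [ 0.2   0.22  1.78 -0.    1.14  1.84]
```

View pics/side2c.png

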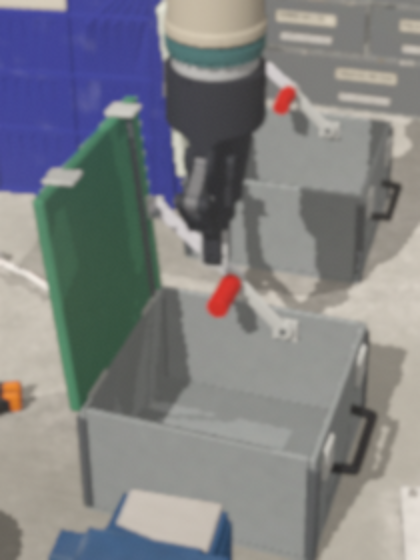

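View pics/wrist2.png

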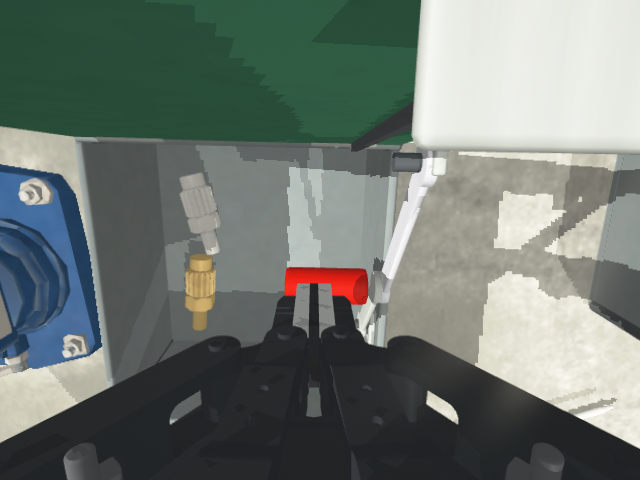

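Run:
```python
from h import *
s,p,R=pose();M=R.as_matrix()
c=vision.camera_params("wrist");cp=-np.array(c["R"]).T@c["t"]
print("cam",cp,"tool",M.T@(cp-p),"case",(cp-hinge)@ex,(cp-hinge)@ey)
pt=vision.camera_params("top");ps=vision.camera_params("side")
for w in [1.66]:
  for y in (.087,-.087):
    X=hinge+ey*y+ -ex*np.cos(w)*.177+np.array([0,0,np.sin(w)*.177]); print(X,proj(pt,X),proj(ps,X))
a=cv2.imread("pics/top2.png")[190:350,130:290]; cv2.imwrite("pics/top2c.png",cv2.resize(a,None,fx=3.7,fy=3.7,interpolation=cv2.INTER_CUBIC))
```

```text
cam [0.54289831 0.16113673 0.30376982] tool [3.77613611e-05 3.16324515e-02 6.89968597e-02] case 0.006746860259728917 -0.04049054164897573
[0.56081453 0.28768407 0.27629625] [[142.05016322 226.11310093]] [[243.53001767 302.16548105]]
[0.54864447 0.1141102  0.27629625] [[232.30643998 230.25059695]] [[288.49899226 247.92388757]]
```

View pics/top2c.png

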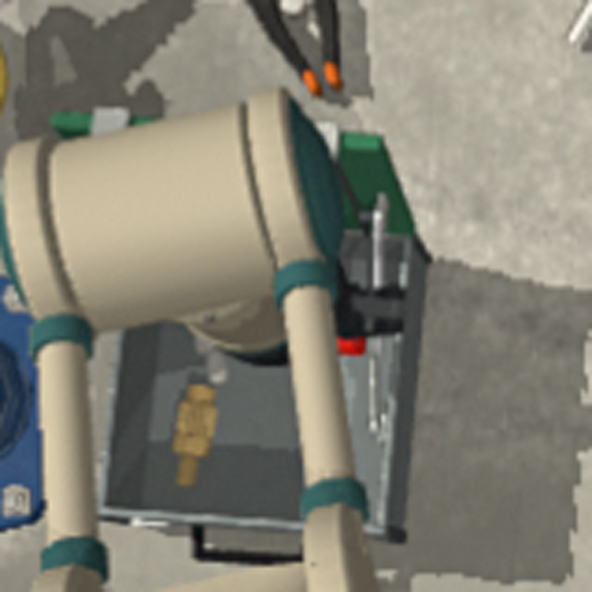

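Emit:
arm_command(increments=[0,-0.185,0,0,-1,0,1,0,-0.185,0,0,-1,0,1,0,-0.185,0,0,-1,0,1,0,-0.185,0,0,-1,0,1,0,-0.185,0,0,0,0,1,0,-0.185,0,0,0,0,1,0,-0.185,0,0,0,0,1,0,-0.185,0,0,0,0,1])

```text
clock: 4.32
position: [0.473, 0.1662, 0.3744]
ee_rot: [0.705, -0.705, 0.051, -0.059]
contact_force: [1.4, -0.9, 0.8]
width: 0.0001
```

Emit:
arm_command(increments=[0,-0.185,0,0,0,0,1,0,-0.185,0,0,0,0,1,0,-0.185,0,0,0,0,1,0,-0.185,0,0,0,0,1,0,-0.185,0,0,0,0,1,0,-0.185,0,0,0,0,1,0,-0.185,0,0,0,0,1,0,-0.185,0,0,0,0,1])

```text
clock: 5.32
position: [0.4729, 0.1662, 0.3745]
ee_rot: [-0.555, 0.56, 0.438, -0.432]
contact_force: [0.1, -0.8, -0.1]
width: 0.0001
```

Emit:
arm_command(increments=[0,-0.185,0,0,0,0,1,-0.1,0,0,0,0,1.7,1,-0.1,0,0,0,0,1.7,1,0,0,0,0,0,0,1])

```text
clock: 5.82
position: [0.4373, 0.1685, 0.3721]
ee_rot: [-0.46, 0.567, 0.531, -0.43]
contact_force: [0.6, -0.8, 0.2]
width: -0.0001
```

Run:
```python
from h import *
s,p,R,M=show();print(M.round(3))
bar=np.array([.4695,.1615,.13]); goto(bar+0.004*ey+0.002*ex+[0,0,.009])
```

```text
t 5.83 tcp [0.4373 0.1685 0.3721] tip [0.4732 0.1662 0.2029] case(x,y,z) [-0.0632 -0.0404  0.1029] F [ 0.6 -0.8  0.2] w -0.0001 q [ 0.25  0.09  1.84 -0.07  1.01 -1.23]
[[ 0.067  0.207 -0.976]
 [ 0.998 -0.013  0.065]
 [ 0.    -0.978 -0.208]]
rv [0. 0. 0.] shift start-axes cm [-0.09  6.22  1.46] world [-0.14 -0.08 -6.39]
```

Emit:
arm_command(increments=[0,0,0,0,1.8,0.4,1,0,0,0,0,1.8,0.4,1,0,0,0,0,1.4,0.35,1,0,0,0,0,0.4,0.1,1,0,0,0,0,0,0,1])

```text
clock: 6.45
position: [0.4386, 0.1685, 0.3158]
ee_rot: [-0.46, 0.568, 0.53, -0.43]
contact_force: [-0.1, -0.2, -1.2]
width: 0.0001
```

Run:
```python
from h import *
show()
for n in ["side","wrist"]:
    cv2.imwrite(f"pics/{n}3.png",vision.get_image(n)[:,:,::-1])
a=cv2.imread("pics/side3.png")[200:480,220:430]; cv2.imwrite("pics/side3c.png",cv2.resize(a,None,fx=2,fy=2))
```

```text
t 6.45 tcp [0.4386 0.1685 0.3158] tip [0.4743 0.1661 0.1465] case(x,y,z) [-0.062  -0.0403  0.0465] F [-0.1 -0.2 -1.2] w 0.0001 q [ 0.24  0.14  1.93 -0.08  0.87 -1.21]
```

View pics/side3c.png

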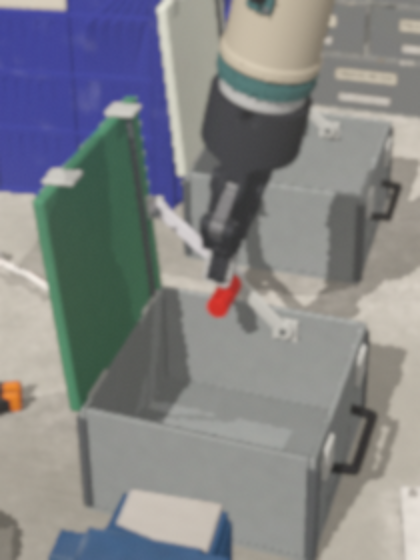

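View pics/wrist3.png

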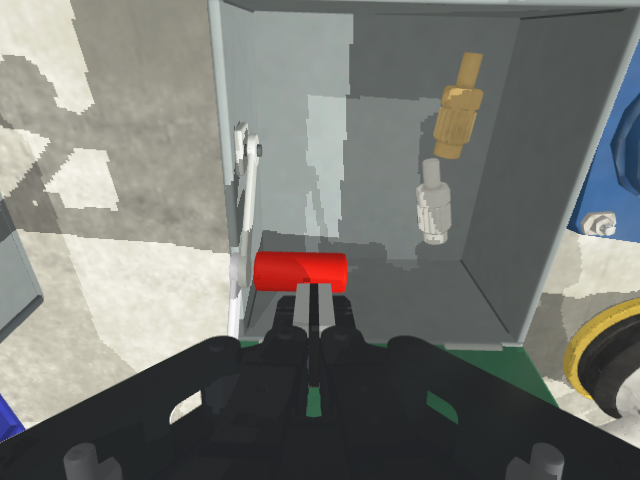

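Emit:
arm_command(increments=[0,0,0,0.2,0.4,0.35,1,0,0,0,0,0.3,0.05,1,0,0,0,0,0.3,0.05,1,0,0,0,0,0.3,0,1,0,0,0,0,0,0,1])

```text
clock: 7.18
position: [0.4366, 0.1707, 0.3019]
ee_rot: [-0.46, 0.568, 0.531, -0.429]
contact_force: [1.8, -0.3, 3.8]
width: 0.0003
```

Run:
```python
from h import *
show()
```

```text
t 7.17 tcp [0.4366 0.1707 0.3019] tip [0.4725 0.1684 0.1327] case(x,y,z) [-0.064  -0.0382  0.0327] F [ 1.8 -0.3  3.8] w 0.0003 q [ 0.25  0.16  1.96 -0.09  0.83 -1.2 ]
```

Emit:
arm_command(increments=[0,0,0,0,0.3,0,1,0,0,0,0,0.32,-0.08,1,0,0,0,0,0.32,-0.08,1,0,0,0,0,0.32,-0.08,1,0,0,0,0,0.32,-0.08,1,0,0,0,0,0.32,-0.08,1,0,0,0,0,0,0,1])

```text
clock: 8.05
position: [0.4463, 0.1701, 0.2859]
ee_rot: [-0.458, 0.569, 0.532, -0.428]
contact_force: [2.3, -1.6, 9.3]
width: 0.0001
```

Run:
```python
from h import *
show()
for n in ["side","wrist"]:
    cv2.imwrite(f"pics/{n}4.png",vision.get_image(n)[:,:,::-1])
a=cv2.imread("pics/side4.png")[200:480,220:430]; cv2.imwrite("pics/side4c.png",cv2.resize(a,None,fx=2,fy=2))
```

```text
t 8.05 tcp [0.4463 0.1701 0.2859] tip [0.4833 0.1677 0.1169] case(x,y,z) [-0.0531 -0.0381  0.0169] F [ 2.3 -1.6  9.3] w 0.0001 q [ 0.24  0.19  1.97 -0.09  0.78 -1.2 ]
```

View pics/side4c.png

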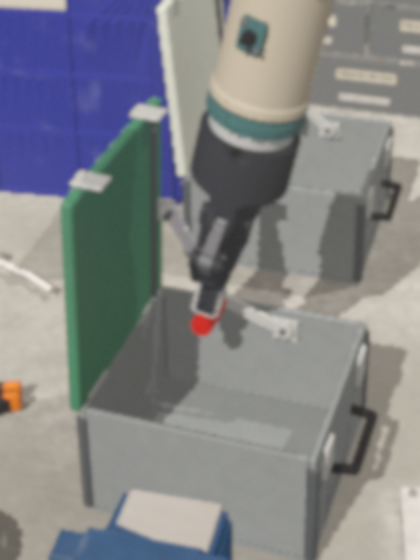

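View pics/wrist4.png

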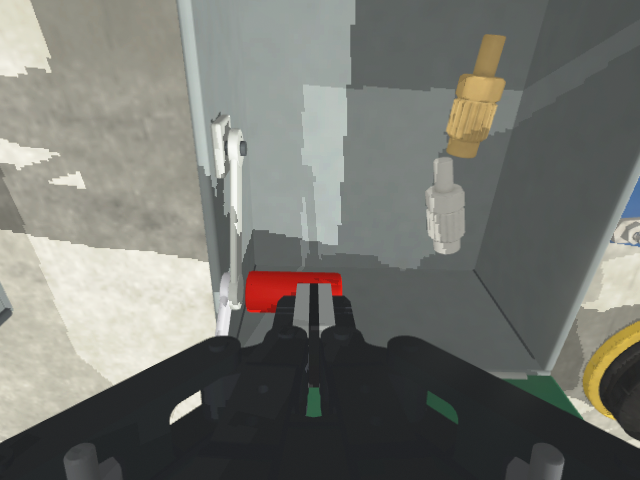

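Emit:
arm_command(increments=[0,0,0,0,-2,0.5,1,0,0,0,0,-4,0.5,1,0,0,0,0,-5,0,1,0,0,0,0.8,-5,0,1,0,0,0,1,-5,-1,1,0.1,0,0,1,-2,-1.7,1,0.1,0,0,1,0,-1.7,1,0,0,0,0,0,0,1])

```text
clock: 9.15
position: [0.4336, 0.2092, 0.5127]
ee_rot: [-0.515, 0.518, 0.483, -0.482]
contact_force: [-0.1, 0.1, -1.0]
width: -0.0
```

Run:
```python
from h import *
s,p,R,M=show();print(M.round(3))
for n in ["side","top"]:
    cv2.imwrite(f"pics/{n}5.png",vision.get_image(n)[:,:,::-1])
a=cv2.imread("pics/side5.png")[200:480,180:430]; cv2.imwrite("pics/side5c.png",cv2.resize(a,None,fx=2,fy=2))
```

```text
t 9.15 tcp [0.4336 0.2092 0.5127] tip [0.4344 0.2089 0.3397] case(x,y,z) [-0.1049 -0.0004  0.2397] F [-0.1  0.1 -1. ] w -0.0 q [ 0.31  0.09  1.48 -0.    1.57 -1.2 ]
[[ 0.068  0.004 -0.998]
 [ 0.998 -0.002  0.068]
 [-0.001 -1.    -0.005]]
```

View pics/side5c.png

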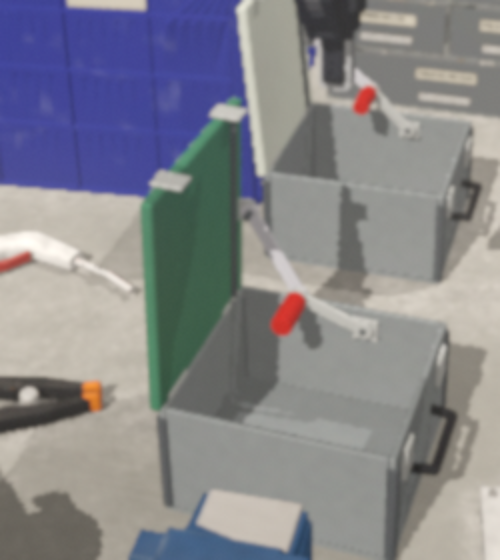

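View pics/top5.png

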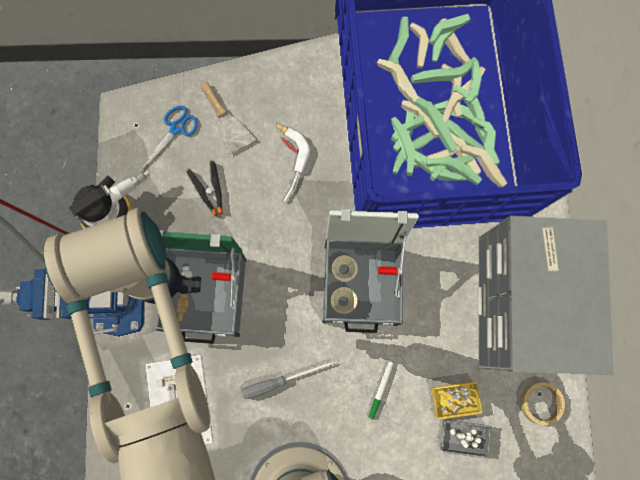

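Side view: the stay is clearly folded at its knee. The red bar has dropped to about (323,356) and the lid has been drawn forward (top-right corner near (299,251)). I'll estimate the lid angle next.

Run:
```python
from h import *
ps=vision.camera_params("side")
for w in [1.66,1.55,1.5,1.45,1.4,1.35]:
    o=[]
    for y in (.087,-.087):
        X=hinge+ey*y -ex*np.cos(w)*.177+np.array([0,0,np.sin(w)*.177]); o.append(proj(ps,X)[0].round(0))
    print(w,o)
pt=vision.camera_params("top")
for n in ["top","side"]:
    k,l,st,ce=cv2.connectedComponentsWithStats(red(cv2.imread(f"pics/{n}5.png")[:,:,::-1]))
    print(n,[c.round(1) for c,t in zip(ce[1:],st[1:]) if t[4]>40])
```

```text
1.66 [array([244., 302.]), array([288., 248.])]
1.55 [array([257., 304.]), array([300., 249.])]
1.5 [array([263., 305.]), array([305., 250.])]
1.45 [array([269., 307.]), array([311., 251.])]
1.4 [array([275., 308.]), array([316., 252.])]
1.35 [array([282., 310.]), array([321., 254.])]
top [array([387.1, 270. ]), array([220.4, 276. ])]
side [array([361.9, 249.8]), array([323.4, 357. ]), array([616.6, 446.7])]
```

Emit:
arm_command(increments=[0,0,0,0,0,-5.2,1,0,0,0,0,0,-5.2,1,0,0,0,0,0,-5.1,1,0,0,0,0,3.2,0,1,0,0,0,0,3.2,0,1,0,0,0,0,3.1,0,1,0,0,0,0,0,1.0,1,0,0,0,0,0,0,1])

```text
clock: 10.25
position: [0.5767, 0.1992, 0.4218]
ee_rot: [-0.514, 0.519, 0.485, -0.481]
contact_force: [0.2, 0.0, 0.5]
width: 0.0001
```

Run:
```python
from h import *
s,p,R,M=show()
for n in ["side"]:
    cv2.imwrite(f"pics/{n}6.png",vision.get_image(n)[:,:,::-1])
a=cv2.imread("pics/side6.png")[120:420,180:430]; cv2.imwrite("pics/side6c.png",cv2.resize(a,None,fx=2,fy=2))
```

```text
t 10.25 tcp [0.5767 0.1992 0.4218] tip [0.5782 0.1991 0.2488] case(x,y,z) [ 0.0393 -0.0002  0.1488] F [0.2 0.  0.5] w 0.0001 q [ 0.22  0.32  1.4  -0.    1.41 -1.28]
```

View pics/side6c.png

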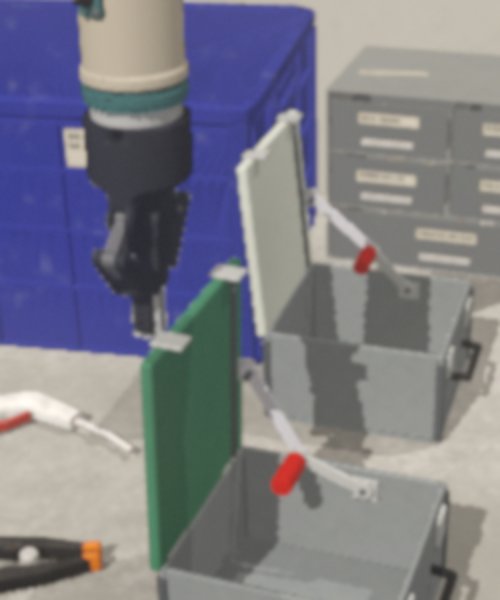

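Run:
```python
from h import *
s,p,R,M=show();tip=p+.173*M[:,1]-hinge
cur=np.array([tip@ex,tip[2]])
def T(w,r=.145):return np.array([-r*np.cos(w)+.007*np.sin(w)+.011, r*np.sin(w)+.007*np.cos(w)])
print("to 1.53:",T(1.53)-cur)
ws=np.arange(1.53,-.01,-.045)
P=np.array([T(w) for w in ws]);d=np.diff(P,axis=0)*100
for w,a,pp in zip(ws[1:],d,P[1:]): print(w.round(3),"ty",(-a[1]).round(2),"tz",(-a[0]).round(2),pp.round(3))
```

```text
t 10.3 tcp [0.5773 0.1992 0.4224] tip [0.5792 0.1991 0.2494] case(x,y,z) [ 0.0403 -0.      0.1494] F [ 0.2 -0.2 -0.3] w -0.0001 q [ 0.22  0.32  1.4  -0.    1.41 -1.28]
to 1.53: [-0.0282431 -0.0042166]
1.485 ty 0.01 tz 0.65 [0.006 0.145]
1.44 ty 0.04 tz 0.65 [-0.001  0.145]
1.395 ty 0.07 tz 0.65 [-0.007  0.144]
1.35 ty 0.1 tz 0.65 [-0.014  0.143]
1.305 ty 0.13 tz 0.64 [-0.02   0.142]
1.26 ty 0.16 tz 0.63 [-0.027  0.14 ]
1.215 ty 0.18 tz 0.63 [-0.033  0.138]
1.17 ty 0.21 tz 0.62 [-0.039  0.136]
1.125 ty 0.24 tz 0.61 [-0.045  0.134]
1.08 ty 0.27 tz 0.6 [-0.051  0.131]
1.035 ty 0.29 tz 0.58 [-0.057  0.128]
0.99 ty 0.32 tz 0.57 [-0.063  0.125]
0.945 ty 0.34 tz 0.56 [-0.068  0.122]
0.9 ty 0.37 tz 0.54 [-0.074  0.118]
0.855 ty 0.39 tz 0.52 [-0.079  0.114]
0.81 ty 0.42 tz 0.5 [-0.084  0.11 ]
0.765 ty 0.44 tz 0.48 [-0.089  0.105]
0.72 ty 0.46 tz 0.46 [-0.093  0.101]
0.675 ty 0.48 tz 0.44 [-0.098  0.096]
0.63 ty 0.5 tz 0.42 [-0.102  0.091]
0.585 ty 0.52 tz 0.4 [-0.106  0.086]
0.54 ty 0.54 tz 0.37 [-0.11   0.081]
0.495 ty 0.55 tz 0.35 [-0.113  0.075]
0.45 ty 0.57 tz 0.32 [-0.117  0.069]
0.405 ty 0.58 tz 0.3 [-0.12   0.064]
0.36 ty 0.59 tz 0.27 [-0.122  0.058]
0.315 ty 0.61 tz 0.25 [-0.125  0.052]
0.27 ty 0.62 tz 0.22 [-0.127  0.045]
0.225 ty 0.62 tz 0.19 [-0.129  0.039]
0.18 ty 0.63 tz 0.16 [-0.13   0.033]
0.135 ty 0.64 tz 0.13 [-0.132  0.026]
0.09 ty 0.64 tz 0.1 [-0.133  0.02 ]
0.045 ty 0.65 tz 0.08 [-0.134  0.014]
0.0 ty 0.65 tz 0.05 [-0.134  0.007]
```

Emit:
arm_command(increments=[0,0,0,0,0.2,1.2,1,0,0,0,0,0.2,1,1,0,0,0,0,0,0.6,1,0,0,0,0,0,0.65,1,0,0,0,0,0.05,0.65,1,0,0,0,0,0.05,0.65,1,0,0,0,0,0.1,0.65,1,0,0,0,0,0.15,0.65,1])

```text
clock: 11.3
position: [0.5171, 0.2033, 0.4123]
ee_rot: [-0.515, 0.519, 0.485, -0.481]
contact_force: [3.2, 1.4, 2.9]
width: -0.0003
```

Run:
```python
from h import *
s,p,R,M=show()
for n in ["side"]:
    cv2.imwrite(f"pics/{n}7.png",vision.get_image(n)[:,:,::-1])
a=cv2.imread("pics/side7.png")[120:420,180:430]; cv2.imwrite("pics/side7c.png",cv2.resize(a,None,fx=2,fy=2))
```

```text
t 11.3 tcp [0.5171 0.2033 0.4123] tip [0.5185 0.2032 0.2394] case(x,y,z) [-0.0206 -0.0002  0.1394] F [3.2 1.4 2.9] w -0.0003 q [ 0.25  0.24  1.54 -0.    1.36 -1.25]
```

View pics/side7c.png

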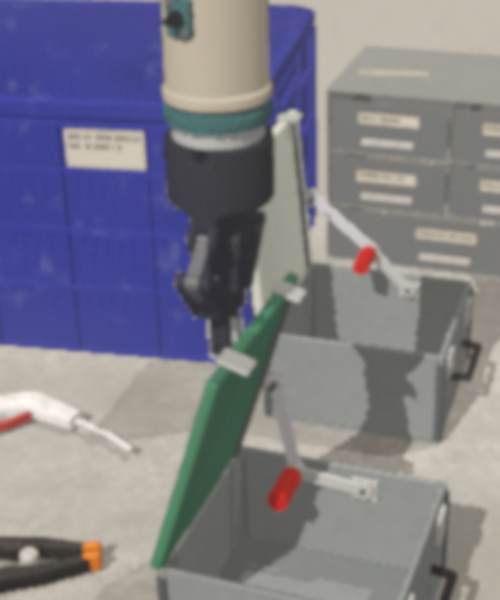

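Emit:
arm_command(increments=[0,0,0,0,0.15,0.63,1,0,0,0,0,0.15,0.63,1,0,0,0,0,0.2,0.62,1,0,0,0,0,0.22,0.61,1,0,0,0,0,0.25,0.6,1,0,0,0,0,0.3,0.58,1,0,0,0,0,0.3,0.57,1,0,0,0,0,0.32,0.56,1])

```text
clock: 12.35
position: [0.4695, 0.2063, 0.3929]
ee_rot: [-0.514, 0.519, 0.485, -0.481]
contact_force: [3.2, -0.1, 0.1]
width: -0.0003
```

Emit:
arm_command(increments=[0,0,0,0,0.37,0.54,1,0,0,0,0,0.4,0.52,1,0,0,0,0,0.42,0.5,1,0,0,0,0,0.44,0.48,1,0,0,0,0,0.46,0.46,1,0,0,0,0,0.48,0.44,1,0,0,0,0,0.5,0.42,1])

```text
clock: 13.22
position: [0.4362, 0.2087, 0.3618]
ee_rot: [-0.515, 0.519, 0.485, -0.481]
contact_force: [-0.0, 2.3, 1.7]
width: 0.0001
```

Run:
```python
from h import *
s,p,R,M=show()
for n in ["side"]:
    cv2.imwrite(f"pics/{n}8.png",vision.get_image(n)[:,:,::-1])
a=cv2.imread("pics/side8.png")[120:420,180:430]; cv2.imwrite("pics/side8c.png",cv2.resize(a,None,fx=2,fy=2))
```

```text
t 13.22 tcp [0.4362 0.2087 0.3618] tip [0.4374 0.2086 0.1888] case(x,y,z) [-0.1018 -0.0006  0.0888] F [-0.   2.3  1.7] w 0.0001 q [ 0.3   0.17  1.76 -0.    1.2  -1.2 ]
```

View pics/side8c.png

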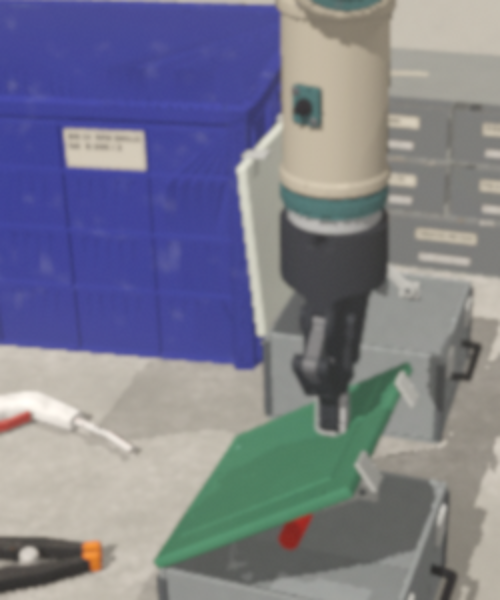

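Emit:
arm_command(increments=[0,0,0,0,0.5,0.4,1,0,0,0,0,0.54,0.37,1,0,0,0,0,0.55,0.35,1,0,0,0,0,0.57,0.32,1,0,0,0,0,0.58,0.3,1,0,0,0,0,0.59,0.27,1,0,0,0,0,0.6,0.25,1,0,0,0,0,0.6,0.2,1])

```text
clock: 14.28
position: [0.4123, 0.2103, 0.3163]
ee_rot: [-0.515, 0.519, 0.485, -0.481]
contact_force: [0.6, 2.2, 2.1]
width: 0.0006
```

Emit:
arm_command(increments=[0,0,0,0,0.5,0.15,1,0,0,0,0,0.5,0.13,1,0,0,0,0,0.4,0.1,1,0,0,0,0,0.4,0.08,1,0,0,0,0,0.4,0.06,1,0,0,0,0,0,0,1])

```text
clock: 15.02
position: [0.4075, 0.2104, 0.2942]
ee_rot: [-0.514, 0.519, 0.484, -0.481]
contact_force: [-0.2, -0.4, 0.1]
width: -0.0002
```

Run:
```python
from h import *
s,p,R,M=show()
for n in ["side"]:
    cv2.imwrite(f"pics/{n}9.png",vision.get_image(n)[:,:,::-1])
a=cv2.imread("pics/side9.png")[240:480,180:430]; cv2.imwrite("pics/side9c.png",cv2.resize(a,None,fx=2.4,fy=2.4))
```

```text
t 15.03 tcp [0.4075 0.2104 0.2942] tip [0.4088 0.2101 0.1212] case(x,y,z) [-0.1305 -0.001   0.0212] F [-0.2 -0.4  0.1] w -0.0002 q [ 0.33  0.2   1.92 -0.    1.02 -1.17]
```

View pics/side9c.png

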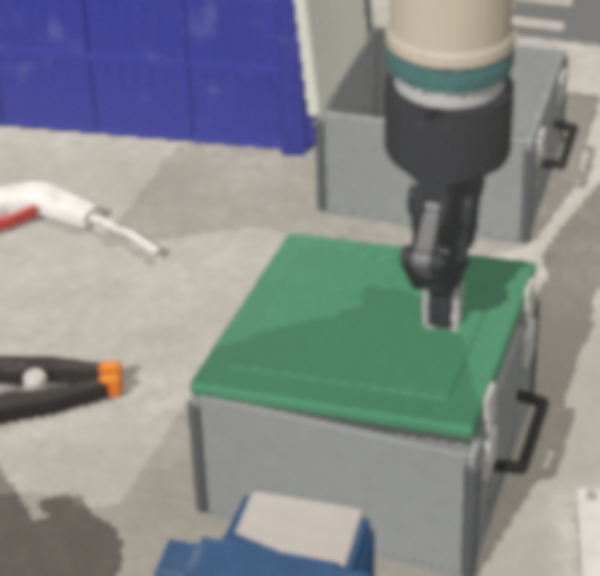

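Emit:
arm_command(increments=[0,0,0,0,0.25,0.03,1,0,0,0,0,0.25,0.03,1,0,0,0,0,0.2,0.02,1,0,0,0,0,0.2,0,1,0,0,0,0,0,0,1])

```text
clock: 15.7
position: [0.4067, 0.2107, 0.2854]
ee_rot: [-0.515, 0.519, 0.485, -0.481]
contact_force: [0.1, -0.1, 1.0]
width: 0.0001
```

Emit:
arm_command(increments=[0,0,0,0,0.2,0,1,0,0,0,0,0.15,0,1,0,0,0,0,0,0,1])

```text
clock: 16.08
position: [0.4066, 0.2108, 0.2838]
ee_rot: [-0.515, 0.519, 0.485, -0.481]
contact_force: [-4.1, -1.6, 15.9]
width: 0.0001
```

Run:
```python
from h import *
s,p,R,M=show()
```

```text
t 16.07 tcp [0.4066 0.2108 0.2838] tip [0.408  0.2107 0.1108] case(x,y,z) [-0.1313 -0.0005  0.0108] F [-4.1 -1.6 15.9] w 0.0001 q [ 0.33  0.21  1.93 -0.    0.99 -1.17]
```

Emit:
arm_command(increments=[0,0,0,0,0.1,0,1,0,0,0,0,0,0,1])

```text
clock: 16.32
position: [0.4065, 0.2107, 0.2837]
ee_rot: [-0.514, 0.519, 0.485, -0.481]
contact_force: [-6.2, -2.4, 22.9]
width: 0.0001
```

Emit:
arm_command(increments=[0,0,0,0,-1,0,1,0,0,0,0,-3,0,1,0,0,0,0,-5,0,1,0,0,0,0,-5,2,1,0,0,0,0,-2,5,1,0,0,0,0,0,5,1,0,0,0,0,0,0,1])

```text
clock: 17.2
position: [0.2827, 0.2186, 0.4404]
ee_rot: [-0.514, 0.518, 0.485, -0.481]
contact_force: [0.6, -0.4, 0.5]
width: -0.0001
```

Run:
```python
from h import *
s,p,R,M=show()
for n in ["side","top"]:
    cv2.imwrite(f"pics/{n}10.png",vision.get_image(n)[:,:,::-1])
a=cv2.imread("pics/side10.png")[280:480,220:450]; cv2.imwrite("pics/side10c.png",cv2.resize(a,None,fx=3,fy=3,interpolation=cv2.INTER_CUBIC))
ps=vision.camera_params("side")
for w in [0,.03,.06]:
    o=[]
    for y in (.087,-.087):
        X=hinge+ey*y -ex*np.cos(w)*.177+np.array([0,0,np.sin(w)*.177]); o.append(((proj(ps,X)[0]-[220,280])*3).round(0))
    print(w,o)
```

```text
t 17.2 tcp [0.2827 0.2186 0.4404] tip [0.284  0.2186 0.2674] case(x,y,z) [-0.2555 -0.0013  0.1674] F [ 0.6 -0.4  0.5] w -0.0001 q [ 0.46 -0.09  1.83 -0.    1.39 -1.04]
0 [array([482., 454.]), array([552., 238.])]
0.03 [array([482., 445.]), array([552., 230.])]
0.06 [array([482., 436.]), array([552., 222.])]
```

View pics/side10c.png

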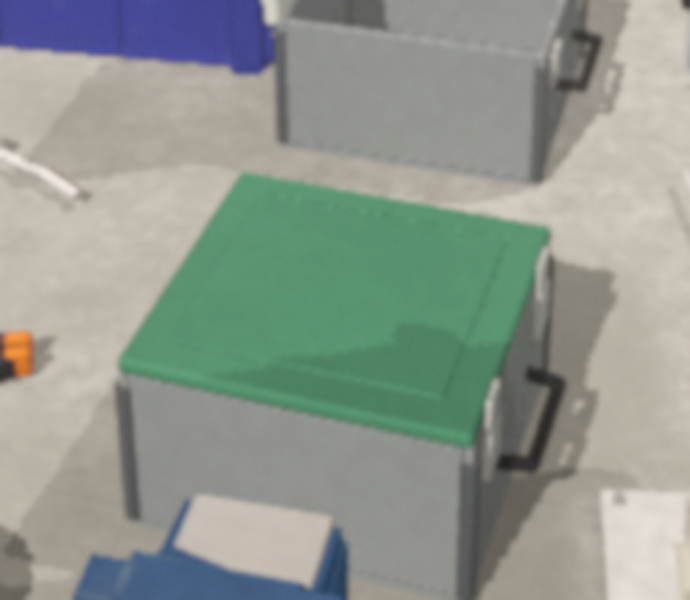

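View pics/top10.png

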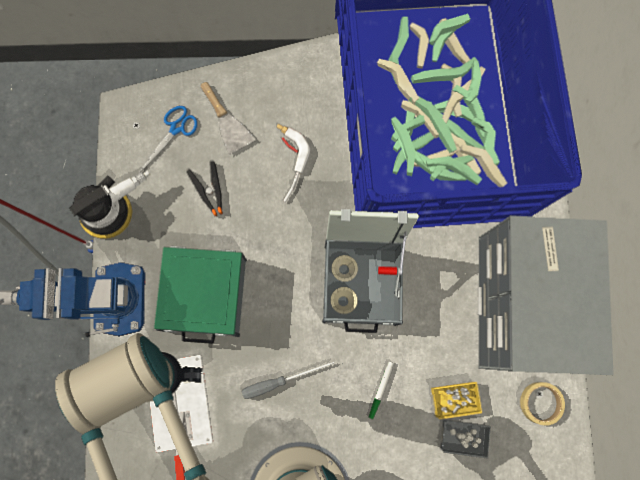

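Side view: the green lid lies flush on the rim with no gap along its left edge (crop from (122,370) to (470,440)). Top view: the white lid is still upright at about (370,225), and the gripper is well clear.

Run:
```python
from h import *
show(); print(ticket.sign_off())
```

```text
t 17.3 tcp [0.2857 0.219  0.4403] tip [0.2873 0.219  0.2674] case(x,y,z) [-0.2522 -0.0007  0.1674] F [ 1.1 -0.4 -0.1] w -0.0001 q [ 0.46 -0.08  1.83 -0.    1.39 -1.04]
the job is handed in; nothing more can be done
None
```

The green case is shut, the white lid is open as found, and the job is handed in at 17.3 s of the 42 s allowed. `sign_off` gives no verdict.

- **Stay:** I turned the gripper half round and tilted it so its camera would clear the lid. With the fingers closed I then pushed the red bar down about 22 mm, at no more than about 9 N in the readings. The side view showed the knee clearly folded and the lid drawn forward to about 1.53 rad.
- **Lid:** I went behind the lid and followed its arc down slowly, at about 0.36 rad/s and with readings of about 2–4 N, then slower at the end. It met a hard stop with the fingertips at 0.111 m. That fits the outer face of a shut lid. At 23 N it moved only another 0.1 mm, so I took it as fully shut.
- **Last checks:** After retracting, the side view showed the lid flush on the rim with no gap. The top view showed the white case unchanged. The gripper was clear of everything, with a force reading of about 1 N, which is noise level. No checks failed or disagreed.

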